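Crimp the hinge of a freshly bound book and keep the press shut

TASK

On the book press, slide the hardcover book lying on its bed fully home: spine flat against the back stop under the head and its right-hand edge against the side fence. Only then press the sprung lever down past the first and second clicks to the third and hold it there so that the bar clamps the book while the glue sets: finish holding the lever down, do not let go. Leave everything else on the desk where it is.

Things in the scene. Friction and masses are not known exactly. Their poses are not given: they have to be found in the camera images.
- press: hand-lever crimping press for hardcover books, grey with a white head, fixed, front to the robot, turned up to 0.2 rad. Origin under it at table height; x from its open front to its back, y to its left, z up. In these axes (mm): flat bed at z 30, x -120 to 130, y -150 to 190, open at front and left; the head spans it from x 45 back, z 68 to 130. Book home: its origin at x 5, y -13, z 30
- back_stop (a point): middle of the foot of the press's back stop, at x 80, y 28, z 30 mm in the press's axes: an upright steel face across the bed, 28 mm high, y -120 to 175, looking to the front. It is under the head, so the book goes 35 mm in under the head before its spine meets it
- side_fence (a point): middle of the foot of the press's side fence, at x 5, y -120, z 30 mm in the press's axes: a low steel fence along the bed's right-hand edge, 18 mm high, x -70 to 80, its face looking to the left (+y)
- book: the loose hardcover book on the press bed, dark cover, 150 x 214 x 20 mm, 0.3 to 0.55 kg, 25 to 50 mm from its home place in x and 28 to 58 mm in y at the start, up to 0.15 rad askew. Origin at the centre of its underside; x points to its spine (150 mm direction), y to its left (214 mm direction), z up. It slides on the bed when its edge is pushed
- spine_left (a point): left (+y) end of the book's spine edge, on its underside; 75 mm in x and +107 mm in y from the book's origin
- spine_right (a point): right (-y) end of the book's spine edge, on its underside; 75 mm in x and -107 mm in y from the book's origin; this corner goes into the corner of the two stops
- press_lever (a joint): lever angle, rad: 0 = up, at rest; grows as its handle is pressed down; clicks at 0.30, 0.60, 0.90, dead stop 0.94. A spring throws it back to 0 from anywhere: no click holds it. Pressing straight down on the handle takes about 5 N at first, more with depth, rising and falling at each click, 12 N at most, and about 9 N to hold the third; the dead stop is rigid
- lever_pivot (a point): axis of the lever, level along the press's y, at x 70, y -195, z 115 mm in the press's axes (in line with the handle). The handle's centre is 200 mm in front of it, 0.663 rad above level when press_lever reads 0 and 0.24 rad below level at 0.90: at x 70 - 200 cos(0.663 - q), z 115 + 200 sin(0.663 - q) mm for a reading q
- lever_handle: black rubber grip sleeve on the crossbar at the end of the lever (it can turn on its rod), on the right side of the press: 22 mm thick, 70 mm long, level and along the press's y axis; origin at its centre. Free above and in front; press it down from above
- press_bar: steel crimping bar under the head, 8 x 212 mm; origin in the middle of its lower face; 56 mm above the table at rest (6 mm above the book). The lever lowers it 20 mm per rad; once it meets the book, springs press it on the book, with about 20 N at the third click
- other_book: a second hardcover book of the same make, 150 x 214 x 20 mm, lying on the table well to the left of the press; origin at the centre of its underside; not part of the job
- stapler: black desk stapler, 150 x 36 x 50 mm, on the table to the right of the press; origin at the centre of its underside; not part of the job
- tape_dispenser: black desk tape dispenser, 140 x 58 x 80 mm, on the table to the left of the press; origin at the centre of its underside; not part of the job
- bone_folder: flat bone-coloured folding tool, 22 x 150 x 5 mm, on the table just in front of the press; origin at the centre of its underside; not part of the job
- mug: white mug, 82 mm across and 95 mm high, on the table at the right front; origin at the centre of its underside; not part of the job
- bookend: L-shaped dark steel bookend, 150 mm high, on the table at the right; origin under its foot; not part of the job

How it is judged:
By the outcome, as a careful person would: the job done as asked, in the order asked, and still so for the second after the job is handed in, while the arm keeps its last pose, push and grip.
It also fails if it takes over 64 s, if anything falls off the work surface, if the arm or the gripper's body presses on something with over 40 N, if the wrist force passes 120 N, or if a joint passes its speed limit or range.

ROBOT

A 6-joint arm with a two-finger parallel gripper is mounted at the origin on the work surface. World frame = base frame: x ahead of the robot, y to its left, z up, the work surface at z = 0. Lengths are in m, angles in rad, forces in N, time in s.
With the tool pointing down it reaches from about 0.375 to 0.9 m from the base axis. Payload 3.1 kg.
Tool frame: the origin (TCP) lies on the mounting face of the last link; the fingertips stand 182 mm ahead of it and the grasp point (between the pads) lies 164 mm ahead of it; z points along the fingers, y is the line along which they close (so a half turn about z gives the same grasp; the last joint's range is limited). The gripper opens to 87 mm and grips with 3 to 60 N. Pads are 19 mm wide; open, the fingers measure 117 mm over their backs; the gripper's body (75 mm by 190 mm) begins 51 mm behind the grasp point.
Start: joints at [0.99, 0.527, 1.433, -0, 1.181, -0.178], TCP at [0.245, 0.575, 0.405] pointing down, gripper open.
Joint ranges: [-3.08, 3.08], [-0.75, 2.2], [0.22, 2.44], [-1.43, 4.57], [0, 2.65], [-2.85, 2.85]. Speed limits (rad/s): [2.79, 2.79, 3.14, 3.14, 3.14, 3.14].

INTERFACE

Orientations are given as a unit quaternion [x, y, z, w].
In Python, from station import arm gives the robot as it stands.
- The arm moves only by the tool move_arm, never from a script. Its argument "increments" is a list of rows, each a list of 5 numbers: the finger opening in cm, from 0 to 8.7, then the shift along the world's x, y, z in cm, then the turn about the world's z in degrees. A call has 1 to 5 rows; each row is the pose to reach, as a shift and turn from the pose commanded when the call began; what a row does not reach only later rows make up. A row lasts 1/10 s, in which the tool goes at most 50 mm and 8.59 degrees, less where a joint would pass 70% of its speed; a pose out of reach is approached as far as the arm can. A call with a gripper value outside its range is refused whole. The fingers move at their own pace and stop on an object; "force" is the grip in N (left out, the last holds). Time passes only in rows, so rows that repeat a pose let the fingers close. It gives the time, the measured TCP pose, the force, the opening and the grip force at its end, in the units of the state.
- arm.get_obs(): the state, without advancing time (a new reading comes with each control period).
- arm.grab_frame(name): name is "scene" or "side" or "wrist"; returns a dict with "frame" (420x560x3 uint8, red, green, blue), "depth" (420x560 float32, m along the optical axis (not along the pixel's ray), 0 where there is no reading), "fov_y" (degrees; the focal length in pixels is half the picture's height over the tangent of half this angle, whatever the lens; pixels are square), "cx", "cy" (the principal point, pixels), "world_from_camera" (4x4, takes a point from camera to world coordinates); the wrist camera has in their place "mount" (4x4, takes a point from camera to tool coordinates, whose origin is the TCP and whose axes are the flange's). Camera axes: x right, y down, z forward; pixel columns grow to the right and rows downward; lengths in m; the calibration is good to about 2 mm. A picture is of the moment at which its call begins: read the wrist's pose just before it.
- arm.close_job(): hands the job in; it is judged then, once.
The state is a dict: "time": time; "joints": joint angles; "joint_vel": joint speeds; "joint_torque": joint torques, N m; "eef_pos": TCP position; "eef_rot": TCP orientation; "ft_force": force on the tool from outside, world axes, zero at the start; "ft_torque": the same for the moment, N m; "gripper_width": opening from 0.0 (shut) to 1.0 (fully open); "grip_force": force on a finger pad.
Only numpy, scipy, OpenCV 4.12 (cv2) and the standard library are available. Lean on these libraries where they do the work, as an engineer would, in place of code of your own. Each camera call takes 0.05 s, during which the arm holds its last target. There are 200 camera calls.

## Working session

There is one attempt and no reset: what is moved stays moved. The work goes in short steps, Python scripts to look and compute and a tool call to move; the robot and the scene stay as the last step left them, time stands still between calls to the robot, and variables do not carry over. Pictures are saved under pics/ and viewed, at most 10 in all, crops included, and the job is handed in when it is done.

Besides the shell and the picture viewer there is one more tool, called after "Request:" as name([rows], argument=value, ...), one row to a line, values as JSON. move_arm: Moves the arm, as the interface text tells. Its arguments: {"type":"object","properties":{"increments":{"type":"array","items":{"type":"array","items":{"type":"number"}}},"force":{"type":"number"}},"required":["increments"]}

```bash
mkdir -p pics; ls
cat > h.py <<'E'
import numpy as np, cv2, pickle
from station import arm
def grab(n):
    o=arm.get_obs(); f=arm.grab_frame(n)
    if n=='wrist':
        from scipy.spatial.transform import Rotation as R
        T=np.eye(4);T[:3,:3]=R.from_quat(o['eef_rot']).as_matrix();T[:3,3]=o['eef_pos']
        f['W']=T@np.array(f['mount'])
    else: f['W']=np.array(f['world_from_camera'])
    d=f['depth'];h,w=d.shape;fl=h/2/np.tan(np.radians(f['fov_y'])/2)
    v,u=np.mgrid[:h,:w]
    P=np.stack([(u-f['cx'])/fl*d,(v-f['cy'])/fl*d,d,np.ones_like(d)],-1)
    X=(P@f['W'].T)[...,:3]; X[d==0]=np.nan
    f['X']=X; f['f']=fl
    return f
def save(f,name): cv2.imwrite('pics/'+name,f['frame'][...,::-1])
def dump(f,name): pickle.dump({k:f[k] for k in('frame','depth','X','W','f','cx','cy')},open(name,'wb'))
E
python3 - <<'E'
from h import *
o=arm.get_obs();print({k:np.round(v,3) for k,v in o.items()})
for n in('scene','side'):
    f=grab(n);save(f,n+'0.png');dump(f,n+'0.pkl');print(n,f['W'].round(3).tolist(),f['f'])
E
```

```text
pics
{'time': np.float64(0.0), 'joints': array([ 0.99 ,  0.528,  1.434,  0.   ,  1.181, -0.178]), 'joint_vel': array([ 0.002,  0.002, -0.   , -0.001,  0.002, -0.001]), 'joint_torque': array([-1.0000e-03, -4.4005e+01, -1.7659e+01,  6.3000e-02,  5.8000e-02,
       -0.0000e+00]), 'eef_pos': array([0.245, 0.575, 0.404]), 'eef_rot': array([ 0.2  ,  0.98 , -0.001, -0.   ]), 'ft_force': array([-0.232, -0.495, -0.825]), 'ft_torque': array([ 0.09 , -0.001,  0.02 ]), 'grip_force': np.float64(0.0), 'gripper_width': np.float64(0.999)}
scene [[-0.022, 0.769, -0.639, 1.423], [1.0, 0.028, -0.001, 0.017], [0.017, -0.638, -0.77, 1.201], [0.0, 0.0, 0.0, 1.0]] 444.75891822259877
side [[-0.83, -0.329, 0.45, -0.225], [-0.557, 0.468, -0.686, 1.197], [0.015, -0.82, -0.572, 1.148], [0.0, 0.0, 0.0, 1.0]] 463.63414207172394
```

View pics/scene0.png

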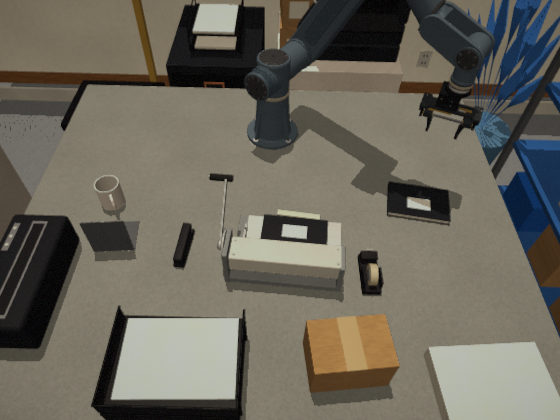

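View pics/side0.png

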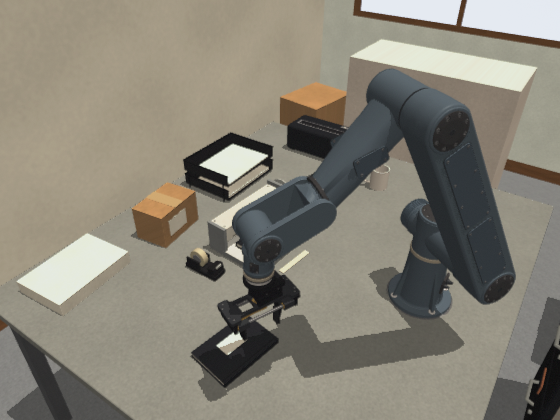

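The scene view shows the press at about (285,255), with its front facing the robot (upwards in the image). The book sits at (290,230) and the lever crossbar at (222,178). The bone folder is at (298,215), the stapler at (183,245), the tape dispenser at (370,272) and the other book at (418,202). In the side view the press is partly hidden behind the arm.

Run:
```python
from h import *
f=pickle.load(open('scene0.pkl','rb'));X=f['X'];im=f['frame'].astype(int)
R=np.zeros(X.shape[:2],bool);R[160:295,205:350]=1
z=X[...,2]
def box(m,n):
    p=X[m][:,:2].astype(np.float32)*1000
    print(n,len(p),'z',np.nanmedian(z[m]).round(4),cv2.minAreaRect(p),p.min(0),p.max(0))
m=R&(z>.120)&(z<.138)&(np.arange(560)[None]>232);box(m,'headtop')
m=R&(z>.042)&(z<.058)&(X[...,0]<.75);m[:,:232]=0;box(m,'booktop')
m=R&(z>.024)&(z<.036);m[:,:232]=0;box(m,'bed')
m=R&(z>.2)&(z<.27);box(m,'handle')
m=R&(z>.003)&(z<.012);m[:,:260]=0;m[230:]=0;box(m,'folder')
big=cv2.resize(f['frame'][150:300,190:370],None,fx=4,fy=4,interpolation=cv2.INTER_CUBIC)
cv2.imwrite('pics/crop1.png',big[...,::-1])
```

```text
headtop 2716 z 0.1304 ((684.0088500976562, 61.276893615722656), (334.9068908691406, 85.48027801513672), 85.22935485839844) [ 631.23175  -102.417046] [740.1555 227.268 ]
booktop 1664 z 0.0508 ((565.984130859375, 111.98165893554688), (365.6671142578125, 201.18588256835938), 59.97605895996094) [475.28726 -80.25568] [740.53253 223.71829]
bed 1769 z 0.0305 ((603.3648071289062, 63.24913024902344), (338.7876281738281, 255.33941650390625), 85.45093536376953) [ 465.78027 -105.86526] [741.0544  241.36037]
handle 236 z 0.2431 ((526.1476440429688, -146.3074951171875), (72.68199157714844, 74.51142883300781), 86.13884735107422) [ 487.11658 -180.11302] [ 564.3363  -107.61751]
folder 1437 z 0.0044 ((333.022705078125, 137.92852783203125), (339.35284423828125, 345.2378234863281), 2.2810957431793213) [156.88493  -41.269657] [498.47263 303.90952]
```

View pics/crop1.png

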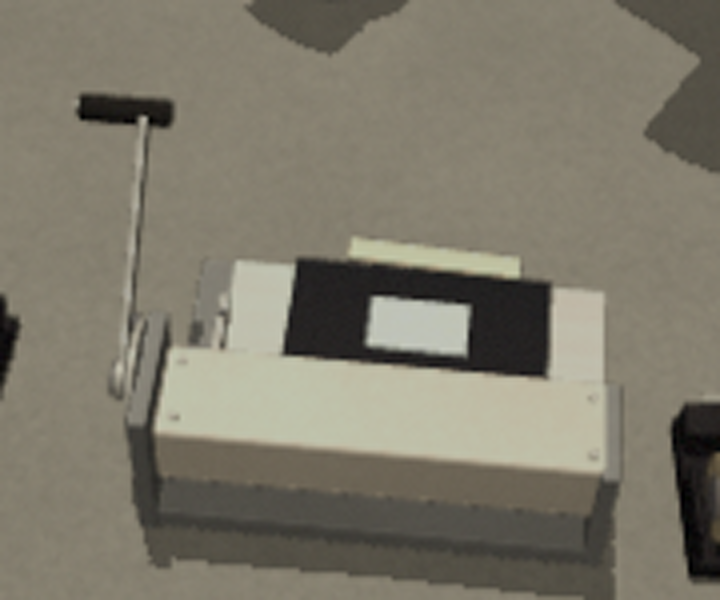

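The crop shows the press head, the lever and grip at the upper left, the book shifted left of home, and the bone folder at the front edge of the press. First estimate: press yaw about -0.083, origin about (0.595, 0.049). Next I'll look from above with the wrist camera.

Request:
move_arm([
  [8.7,2,-4.5,2,4],
  [8.7,4,-9,4,8],
  [8.7,6,-13.5,6,12],
  [8.7,8,-18,7,16],
  [8.7,10,-22.5,8,18],
])

```text
time: 0.6
eef_pos: [0.3413, 0.3571, 0.4832]
eef_rot: [0.043, 0.999, 0.0, 0.0]
ft_force: [0.0, -0.3, 0.4]
gripper_width: 1.002
grip_force: 0.0
```

Request:
move_arm([
  [8.7,2,-4.5,0,0],
  [8.7,4,-9,0,0],
  [8.7,6,-13.5,0,0],
  [8.7,8,-18,0,0],
  [8.7,10,-22.5,0,0],
])

```text
time: 1.1
eef_pos: [0.4412, 0.1318, 0.4826]
eef_rot: [0.044, 0.999, 0.0, -0.0]
ft_force: [0.2, 1.0, 0.3]
gripper_width: 1.002
grip_force: 0.0
```

Request:
move_arm([
  [8.7,1,-4,0,0],
  [8.7,2,-7,0,0],
  [8.7,3,-8,0,0],
  [8.7,3,-8,0,0],
  [8.7,3,-8,0,0],
])

```text
time: 1.6
eef_pos: [0.4708, 0.0545, 0.4824]
eef_rot: [0.044, 0.999, 0.0, -0.001]
ft_force: [0.1, -0.2, 0.6]
gripper_width: 0.994
grip_force: 0.0
```

Run:
```python
from h import *
o=arm.get_obs();print({k:np.round(v,3) for k,v in o.items()})
f=grab('wrist');save(f,'w1.png');dump(f,'w1.pkl');print(np.array(f['mount']).round(3).tolist(),f['W'].round(3).tolist())
```

```text
{'time': np.float64(1.6), 'joints': array([-1.210e-01,  2.270e-01,  1.694e+00,  1.000e-03,  1.222e+00,
       -1.604e+00]), 'joint_vel': array([ 0.024, -0.01 ,  0.013, -0.003,  0.002, -0.003]), 'joint_torque': array([-7.5400e-01, -2.9650e+01, -1.8574e+01, -8.0000e-02,  1.7000e-02,
       -3.0000e-03]), 'eef_pos': array([0.471, 0.054, 0.482]), 'eef_rot': array([ 0.044,  0.999,  0.   , -0.001]), 'ft_force': array([ 0.105, -0.244,  0.642]), 'ft_torque': array([0.048, 0.014, 0.005]), 'grip_force': np.float64(0.0), 'gripper_width': np.float64(0.994)}
[[0.0, -0.959, -0.283, 0.078], [1.0, 0.0, 0.001, 0.002], [-0.001, -0.283, 0.959, 0.02], [0.0, 0.0, 0.0, 1.0]] [[0.088, 0.956, 0.28, 0.393], [0.996, -0.085, -0.023, 0.063], [0.001, 0.281, -0.96, 0.463], [0.0, 0.0, 0.0, 1.0]]
```

View pics/w1.png

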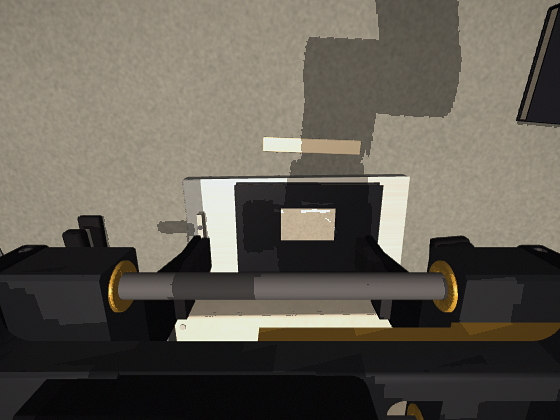

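The wrist view shows the press bed (185–408, front edge at row ~178), the dark book (235–383, front edge at row ~183), the bone folder at (312,146), the fence at (202,220), and the gripper across the lower half.

Run:
```python
from h import *
f=pickle.load(open('w1.pkl','rb'));X=f['X']*1000;z=X[...,2]
def line(p,ax):  # fit coordinate ax as fn of other
    p=np.array(p);o=1-ax
    for _ in range(3):
        c=np.polyfit(p[:,o],p[:,ax],1);r=abs(p[:,ax]-np.polyval(c,p[:,o]));p=p[r<2.5*max(np.median(r),.3)]
    return c,p[:,:2].min(0).round(1),p[:,:2].max(0).round(1)
def show(n,c):print(n,'slope',c[0][0].round(4),'int',c[0][1].round(1),c[1],c[2])
# bed front edge: first bed pixel from top per column
def first(cols,lo,hi,r0=100,r1=270):
    P=[]
    for u in cols:
        s=z[r0:r1,u];k=np.where((s>lo)&(s<hi))[0]
        if len(k):P.append(X[r0+k[0],u])
    return P
show('bed front',line([p for p in first(range(205,400,3),27,54)],0))
show('book front',line(first(range(242,380,2),47,54),0))
L=[];Rr=[];BL=[];BR=[]
for v in range(190,240,2):
    k=np.where((z[v]>47)&(z[v]<54))[0];k=k[(k>228)&(k<392)]
    if len(k):L.append(X[v,k[-1]]);Rr.append(X[v,k[0]])
    k=np.where((z[v]>27)&(z[v]<33))[0];k=k[(k>380)&(k<415)]
    if len(k):BL.append(X[v,k[-1]])
show('book left',line(L,1));show('book right',line(Rr,1));show('bed left',line(BL,1))
m=(z>45)&(z<54);m[:,:228]=0;m[:,392:]=0;m[270:]=0;print('book z',np.median(z[m]))
m=(z>26)&(z<34);m[240:]=0;print('bed z',np.median(z[m]))
m=(z>3)&(z<9);m[:130]=0;m[160:]=0;m[:,:255]=0;m[:,370:]=0
m&=f['frame'].sum(2)>0;m&=f['frame'][...,0]>170
p=X[m][:,:2].astype(np.float32);print('folder',len(p),cv2.minAreaRect(p))
```

```text
bed front slope 0.0737 int 474.5 [470.3 -59.5] [491.2 226.2]
book front slope 0.089 int 480.1 [479.8  -2.3] [497.2 191.7]
book left slope -0.0885 int 241.9 [504.8 190.3] [579.8 197.1]
book right slope -0.0903 int 29.8 [486.  -21.1] [560.6 -14.1]
bed left slope -0.0725 int 279.2 [513.5 236.1] [591.8 242. ]
book z 50.28599988277857
bed z 30.440054890746694
folder 1286 ((437.50616455078125, 103.95095825195312), (148.3816680908203, 21.466297149658203), 82.68462371826172)
```

Request:
move_arm([
  [8.7,-1,2,-4,0.5],
  [8.7,-2.1,3.8,-9,0.5],
  [8.7,-2.1,3.8,-14,0.5],
  [8.7,-2.1,3.8,-19,0.5],
  [8.7,-2.1,3.8,-23,0.5],
])

```text
time: 2.15
eef_pos: [0.4489, 0.0936, 0.2513]
eef_rot: [0.038, 0.999, 0.0, -0.0]
ft_force: [-0.4, -0.8, -0.7]
gripper_width: 1.002
grip_force: 0.0
```

Request:
move_arm([
  [8.7,0,0,-1.5,0],
  [8.7,0,0,-2.5,0],
  [8.7,0.5,0,-2.5,0],
  [8.7,1.2,0,-2.5,0],
  [8.7,1.5,0,-2.5,0],
])

```text
time: 2.65
eef_pos: [0.4668, 0.092, 0.2292]
eef_rot: [0.04, 0.999, 0.0, 0.003]
ft_force: [0.7, -0.2, 0.9]
gripper_width: 1.0
grip_force: 0.0
```

Request:
move_arm([
  [8.7,0,0,-0.8,0],
  [8.7,0.5,0,-0.8,0],
  [8.7,1,0,-0.8,0],
  [8.7,1.5,0,-0.8,0],
  [8.7,2,0,-0.8,0],
])

```text
time: 3.15
eef_pos: [0.4836, 0.0918, 0.2196]
eef_rot: [0.04, 0.999, -0.0, -0.003]
ft_force: [-4.7, -0.2, 4.1]
gripper_width: 1.0
grip_force: 2.5
```

Request:
move_arm([
  [8.7,0.4,0,0,0],
  [8.7,0.8,0,0,0],
  [8.7,1.2,0,0,0],
  [8.7,1.5,0,0,0],
  [8.7,1.5,0,0,0],
])

```text
time: 3.65
eef_pos: [0.5014, 0.0917, 0.2198]
eef_rot: [0.04, 0.999, 0.0, 0.002]
ft_force: [-0.7, 0.1, -1.2]
gripper_width: 0.997
grip_force: 0.1
```

Request:
move_arm([
  [8.7,0.3,0,0,0],
  [8.7,0.6,0,0,0],
  [8.7,0.9,0,0,0],
  [8.7,1.2,0,0,0],
  [8.7,1.2,0,0,0],
])

```text
time: 4.15
eef_pos: [0.5129, 0.0917, 0.2198]
eef_rot: [0.04, 0.999, 0.0, 0.001]
ft_force: [-1.6, -0.0, -0.4]
gripper_width: 0.998
grip_force: 0.7
```

Request:
move_arm([
  [8.7,0.2,0,0,0],
  [8.7,0.4,0,0,0],
  [8.7,0.5,0,0,0],
  [8.7,0.5,0,0,0],
])

```text
time: 4.55
eef_pos: [0.5174, 0.0917, 0.2197]
eef_rot: [0.04, 0.999, -0.0, 0.0]
ft_force: [-3.1, 0.1, 0.4]
gripper_width: 1.0
grip_force: 1.3
```

Request:
move_arm([
  [8.7,0.15,0,0,0],
  [8.7,0.3,0,0,0],
  [8.7,0.3,0,0,0],
])

```text
time: 4.85
eef_pos: [0.5198, 0.0918, 0.2197]
eef_rot: [0.04, 0.999, -0.0, -0.001]
ft_force: [-4.8, 0.6, 2.8]
gripper_width: 1.001
grip_force: 2.4
```

Request:
move_arm([
  [8.7,0.15,0,0,0],
  [8.7,0.3,0,0,0],
  [8.7,0.3,0,0,0],
])

```text
time: 5.15
eef_pos: [0.5209, 0.0918, 0.2196]
eef_rot: [0.04, 0.999, -0.0, -0.004]
ft_force: [-8.1, -1.8, 7.3]
gripper_width: 1.003
grip_force: 4.4
```

Request:
move_arm([
  [8.7,-1.5,0,0,0],
  [8.7,-1.5,0,4,0],
  [0,-1.5,3,7,0],
  [0,-1.5,8,7,0],
  [0,-1.5,13,7,0],
])

```text
time: 5.65
eef_pos: [0.5106, 0.223, 0.2919]
eef_rot: [0.041, 0.999, 0.001, 0.005]
ft_force: [1.4, 0.0, -0.2]
gripper_width: 0.811
grip_force: 0.0
```

Request:
move_arm([
  [0,3,0.5,0,0],
  [0,7,0.5,0,0],
  [0,9.5,0.5,0,0],
  [0,9.5,0.5,0,0],
  [0,9.5,0.5,0,0],
])

```text
time: 6.15
eef_pos: [0.6039, 0.2268, 0.2897]
eef_rot: [0.04, 0.999, 0.0, 0.001]
ft_force: [-0.5, 0.8, 0.2]
gripper_width: 0.352
grip_force: 0.0
```

Run:
```python
from h import *
o=arm.get_obs();print(o['eef_pos'].round(4),o['gripper_width'])
f=grab('scene');save(f,'s2.png');dump(f,'s2.pkl')
cv2.imwrite('pics/s2c.png',cv2.resize(f['frame'][130:300,190:400],None,fx=3.5,fy=3.5,interpolation=cv2.INTER_CUBIC)[...,::-1])
f=grab('wrist');save(f,'w2.png');dump(f,'w2.pkl')
```

```text
[0.6039 0.2268 0.2897] 0.3517944678908536
```

View pics/s2c.png

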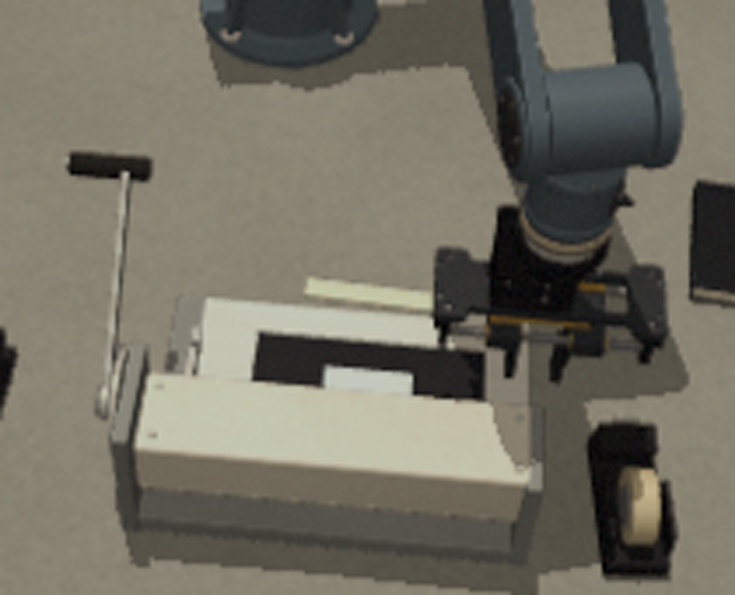

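View pics/w2.png

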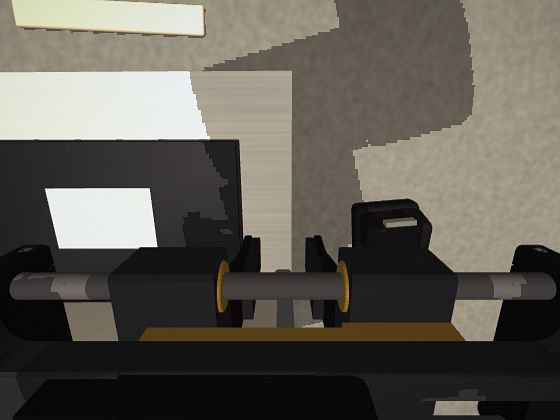

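The scene crop shows the book pushed in under the head and still left of home, with the gripper over the bed's left margin. In the wrist view the bed's left edge is at col ~292 and its front edge at row ~71. The book's front-left corner is at (241,140).

Run:
```python
from h import *
f=pickle.load(open('w2.pkl','rb'));X=f['X']*1000;z=X[...,2]
def fit(p,ax):
    p=np.array(p);o=1-ax
    for _ in range(3):
        c=np.polyfit(p[:,o],p[:,ax],1);r=abs(p[:,ax]-np.polyval(c,p[:,o]));p=p[r<2.5*max(np.median(r),.3)]
    return c.round(4),p[:,:2].min(0).round(1),p[:,:2].max(0).round(1)
A=[];B=[]
for u in range(5,225,3):
    k=np.where((z[:200,u]>27)&(z[:200,u]<33))[0]
    if len(k):A.append(X[k[0],u])
    k=np.where((z[:200,u]>47)&(z[:200,u]<54))[0]
    if len(k):B.append(X[k[0],u])
C=[];D=[]
for v in range(80,230,3):
    k=np.where((z[v,230:310]>27)&(z[v,230:310]<33))[0]
    if len(k):C.append(X[v,230+k[-1]])
    k=np.where((z[v,:300]>47)&(z[v,:300]<54))[0]
    if len(k) and v>145:D.append(X[v,k[-1]])
for n,p,a in(('bedfront',A,0),('bookfront',B,0),('bedleft',C,1),('bookleft',D,1)):print(n,*fit(p,a))
s=pickle.load(open('s2.pkl','rb'))['X']*1000
m=(s[...,2]>127)&(s[...,2]<133)&(s[...,1]<200);m[:,:232]=0;m[:200]=0;m[275:]=0
q=[]
for u in range(235,320,3):
    k=np.where(m[:,u])[0]
    if len(k):q.append(s[k[0],u])
print('headfront',*fit(q,0))
```

```text
bedfront [7.400000e-02 4.744769e+02] [476.6  31. ] [488.9 193.9]
bookfront [7.990e-02 5.233e+02] [525.8  30. ] [538.5 190.7]
bedleft [-7.180000e-02  2.790441e+02] [499.1 234.8] [616.9 243.2]
bookleft [-7.780000e-02  2.404667e+02] [542.7 193.4] [606.2 198.3]
headfront [7.820000e-02 6.410451e+02] [636.3 -51.3] [652.8 154. ]
```

Request:
move_arm([
  [0,0,0,0,0],
  [0,0,0,-2,0],
  [0,0,0,-4,0],
  [0,0,0,-6,0],
  [0,0,0,-7,0],
])

```text
time: 6.75
eef_pos: [0.6018, 0.2267, 0.2183]
eef_rot: [0.04, 0.999, -0.0, -0.001]
ft_force: [0.2, 0.0, -0.6]
gripper_width: 0.01
grip_force: 0.0
```

Request:
move_arm([
  [0,0,-0.5,0,0],
  [0,0,-1,0,0],
  [0,-0.1,-1.5,0,0],
  [0,-0.1,-2,0,0],
  [0,-0.1,-2.4,0,0],
])

```text
time: 7.25
eef_pos: [0.6023, 0.2021, 0.2206]
eef_rot: [0.04, 0.999, 0.0, 0.001]
ft_force: [0.1, 0.2, -0.7]
gripper_width: 0.007
grip_force: 0.0
```

Request:
move_arm([
  [0,0,-0.4,0,0],
  [0,0,-0.8,0,0],
  [0,-0.1,-1.2,0,0],
  [0,-0.1,-1.6,0,0],
  [0,-0.2,-2,0,0],
])

```text
time: 7.75
eef_pos: [0.6005, 0.1832, 0.2204]
eef_rot: [0.04, 0.999, 0.001, 0.001]
ft_force: [-1.0, 4.5, 3.7]
gripper_width: 0.005
grip_force: 2.4
```

Request:
move_arm([
  [0,0,-0.3,0,0],
  [0,0,-0.6,0,0],
  [0,-0.1,-0.9,0,0],
  [0,-0.1,-1.2,0,0],
  [0,-0.1,-1.5,0,0],
])

```text
time: 8.25
eef_pos: [0.599, 0.1675, 0.2198]
eef_rot: [0.04, 0.999, 0.0, -0.0]
ft_force: [0.6, 4.8, 3.2]
gripper_width: 0.001
grip_force: 2.3
```

Request:
move_arm([
  [0,0,-0.3,0,0],
  [0,0,-0.6,0,0],
  [0,0,-0.8,0,0],
  [0,-0.1,-1.0,0,0],
  [0,-0.1,-1.0,0,0],
])

```text
time: 8.75
eef_pos: [0.5981, 0.1573, 0.2197]
eef_rot: [0.04, 0.999, -0.0, 0.0]
ft_force: [0.2, 2.5, 2.4]
gripper_width: 0.007
grip_force: 1.4
```

Request:
move_arm([
  [0,0,-0.2,0,0],
  [0,0,-0.4,0,0],
  [0,0,-0.5,0,0],
  [0,0,-0.5,0,0],
])

```text
time: 9.15
eef_pos: [0.5979, 0.1525, 0.2197]
eef_rot: [0.04, 0.999, -0.0, -0.0]
ft_force: [0.6, 3.6, 1.9]
gripper_width: 0.005
grip_force: 1.7
```

Request:
move_arm([
  [0,0,-0.2,0,0],
  [0,0,-0.4,0,0],
  [0,0,-0.5,0,0],
  [0,0,-0.5,0,0],
])

```text
time: 9.55
eef_pos: [0.598, 0.1476, 0.2197]
eef_rot: [0.04, 0.999, -0.0, -0.0]
ft_force: [0.7, 3.8, 1.6]
gripper_width: 0.008
grip_force: 1.8
```

Request:
move_arm([
  [0,0,-0.2,0,0],
  [0,0,-0.3,0,0],
  [0,0,-0.3,0,0],
])

```text
time: 9.85
eef_pos: [0.5982, 0.1466, 0.2197]
eef_rot: [0.041, 0.999, 0.002, 0.001]
ft_force: [1.6, 11.9, 0.9]
gripper_width: 0.006
grip_force: 5.9
```

Request:
move_arm([
  [0,0,2,0,0],
  [0,0,2,4,0],
  [0,-3,2,7,0],
  [0,-7,1,7,0],
  [8.7,-11.5,-2,7,0],
])

```text
time: 10.35
eef_pos: [0.4856, 0.1271, 0.2905]
eef_rot: [0.038, 0.999, -0.001, 0.001]
ft_force: [-0.8, -0.7, -0.7]
gripper_width: 0.045
grip_force: 0.0
```

Request:
move_arm([
  [8.7,0,-4,0,0],
  [8.7,0,-8,0,0],
  [8.7,0,-9.3,0,0],
  [8.7,0,-9.3,0,0],
  [8.7,0,-9.3,0,0],
])

```text
time: 10.85
eef_pos: [0.4863, 0.034, 0.2895]
eef_rot: [0.04, 0.999, -0.0, -0.001]
ft_force: [1.0, -1.1, 1.2]
gripper_width: 0.464
grip_force: 0.0
```

```bash
cat > m.py <<'E'
from h import *
import sys
def fit(p,ax):
    p=np.array(p);o=1-ax
    for _ in range(3):
        c=np.polyfit(p[:,o],p[:,ax],1);r=abs(p[:,ax]-np.polyval(c,p[:,o]));p=p[r<2.5*max(np.median(r),.3)]
    return c.round(4),p[:,:2].min(0).round(1),p[:,:2].max(0).round(1)
print(arm.get_obs()['eef_pos'].round(4))
f=grab('wrist');save(f,sys.argv[1]+'.png');dump(f,sys.argv[1]+'.pkl')
X=f['X']*1000;z=X[...,2];dark=f['frame'].sum(2)<200
A=[];B=[];C=[];D=[];E=[]
for u in range(0,560,4):
    k=np.where((z[:240,u]>27)&(z[:240,u]<33)&(X[:240,u,0]<520))[0]
    if len(k):A.append(X[k[0],u])
    k=np.where((z[:240,u]>47)&(z[:240,u]<54)&(X[:240,u,0]>505))[0]
    if len(k):B.append(X[k[0],u])
for v in range(0,235,3):
    k=np.where((z[v]>27)&(z[v]<33)&(X[v,:,0]>480))[0]
    if len(k):C.append(X[v,k[-1]])
    k=np.where((z[v]>47)&(z[v]<54)&(X[v,:,0]>535)&(X[v,:,1]>-120))[0]
    if len(k):D.append(X[v,k[-1]]);E.append(X[v,k[0]])
for n,p,a in(('bedfront',A,0),('bookfront',B,0),('bedleft',C,1),('bookleft',D,1),('bookright/fence',E,1)):
    if len(p)>4:print(n,len(p),*fit(p,a))
E
python3 m.py w3
```

```text
[0.4863 0.034  0.2895]
bedfront 100 [7.480000e-02 4.741288e+02] [466.9 -90.9] [492.9 243.7]
bedleft 12 [-1.063000e-01  2.969726e+02] [493.1 242.2] [516.8 244.9]
```

View pics/w3.png

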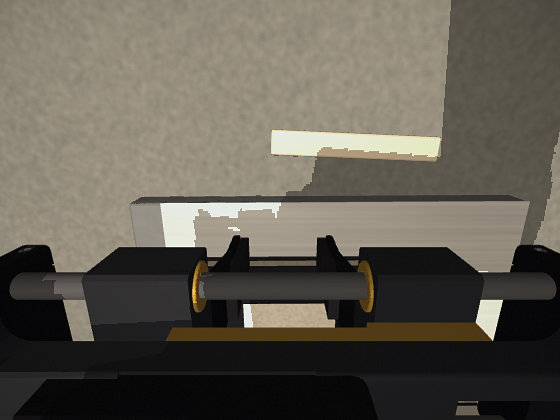

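The wrist view shows the bone folder undisturbed at (355,145) and the bed's front edge at row ~198. The book is hidden behind the gripper. Now the second squaring push on the front edge.

Request:
move_arm([
  [8.7,0,0,-2,0],
  [8.7,0,0,-4,0],
  [8.7,0,0,-6,0],
  [8.7,0,0,-7,0],
  [8.7,1,0,-7,0],
])

```text
time: 11.4
eef_pos: [0.495, 0.0353, 0.2183]
eef_rot: [0.039, 0.999, 0.0, -0.003]
ft_force: [-0.9, 0.1, -1.1]
gripper_width: 0.952
grip_force: 0.0
```

Request:
move_arm([
  [8.7,0.5,0,0,0],
  [8.7,1,0,0,0],
  [8.7,1.3,0,0,0],
  [8.7,1.6,0,0,0],
  [8.7,1.7,0,0,0],
])

```text
time: 11.9
eef_pos: [0.5139, 0.0339, 0.2202]
eef_rot: [0.04, 0.999, -0.0, 0.001]
ft_force: [-0.4, 0.7, 0.2]
gripper_width: 0.999
grip_force: 0.0
```

Request:
move_arm([
  [8.7,0.2,0,0,0],
  [8.7,0.4,0,0,0],
  [8.7,0.4,0,0,0],
])

```text
time: 12.2
eef_pos: [0.5163, 0.0341, 0.2196]
eef_rot: [0.04, 0.999, 0.0, -0.002]
ft_force: [-4.2, -0.7, 3.3]
gripper_width: 1.0
grip_force: 1.9
```

Request:
move_arm([
  [8.7,0.2,0,0,0],
  [8.7,0.4,0,0,0],
  [8.7,0.4,0,0,0],
])

```text
time: 12.5
eef_pos: [0.5179, 0.0343, 0.2193]
eef_rot: [0.039, 0.999, 0.0, -0.006]
ft_force: [-9.7, -2.3, 7.3]
gripper_width: 1.003
grip_force: 4.6
```

Request:
move_arm([
  [8.7,-1.5,0,0,0],
  [8.7,-3,0,4,0],
  [8.7,-5,0,9,0],
  [8.7,-6,1,14,0],
  [8.7,-6,2,19,0],
])

```text
time: 13.0
eef_pos: [0.4603, 0.0529, 0.4047]
eef_rot: [0.041, 0.999, 0.0, -0.0]
ft_force: [2.2, 1.0, 0.0]
gripper_width: 1.001
grip_force: 0.0
```

Request:
move_arm([
  [0,0,0,3,0],
  [0,0,0,5,0],
  [0,0,0,5,0],
  [0,0,0,5,0],
])

```text
time: 13.4
eef_pos: [0.4616, 0.0528, 0.4532]
eef_rot: [0.04, 0.999, 0.0, 0.001]
ft_force: [-0.8, -0.0, -0.7]
gripper_width: 0.72
grip_force: 0.0
```

```bash
python3 m.py w4
```

```text
[0.4616 0.0528 0.4532]
bedfront 60 [7.340000e-02 4.743607e+02] [467.8 -90.3] [491.9 240.7]
bookfront 39 [7.230000e-02 5.245681e+02] [520.  -59.5] [534.5 139.9]
bedleft 17 [-6.430000e-02  2.747646e+02] [495.7 238.2] [564.  243.4]
```

View pics/w4.png

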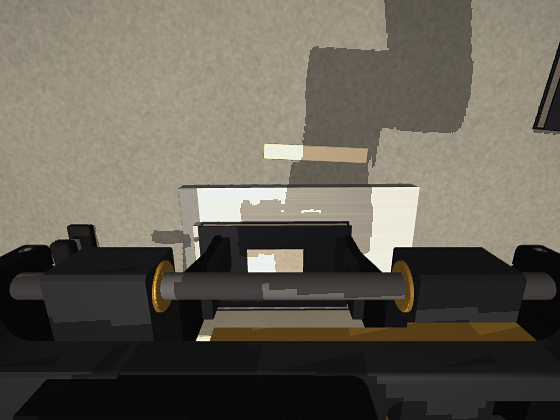

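The view shows the book parallel to the bed, with its front edge at row ~223 and its right edge (col ~203) at the fence. I'll check the sideways gap from the data.

Run:
```python
from h import *
f=pickle.load(open('w4.pkl','rb'));X=f['X']*1000;z=X[...,2];a=-.0740
o=np.array([474.4+.0735*66,66]);c,s=np.cos(a),np.sin(a)
d=X[...,:2]-o;px=c*d[...,0]+s*d[...,1]-120;py=-s*d[...,0]+c*d[...,1]
# anchor y on bed left edge=190
e=[];
for v in range(190,235,2):
    k=np.where((z[v]>27)&(z[v]<33)&(px[v]>-118))[0]
    if len(k):e.append(py[v,k[-1]])
py+=190-np.median(e)
for v in range(222,236,2):
    k=np.where((z[v]>47)&(z[v]<54)&(px[v]>-75))[0]
    print(v,px[v,k[0]].round(1),py[v,k[0]].round(1),py[v,k[-1]].round(1)) if len(k) else 0
# profile across fence
for v in(226,232):print([(u,int(py[v,u]),int(z[v,u])) for u in range(176,214,2) if z[v,u]==z[v,u]])
yo=np.median(X[...,1]-0) ; P=np.array([[c,-s],[s,c]])@np.array([120,-(190-np.median(e))])+o
print('press origin',P)
def w(x,y):return (np.array([[c,-s],[s,c]])@np.array([x,y])+P).round(1)
for q in(0,.3,.6,.9,.92):print(q,w(70-200*np.cos(.663-q),-195),115+200*np.sin(.663-q)+11)
S=pickle.load(open('scene0.pkl','rb'));Y=S['X']*1000
for u0,u1 in((205,216),(225,234),(205,234)):
    m=(Y[...,2]>225)&(Y[...,2]<260);m[:,:u0]=0;m[:,u1:]=0;m[:170]=0;m[185:]=0
    m&=S['frame'].sum(2)<150
    print(np.median(Y[m],0),Y[m].min(0),Y[m].max(0),m.sum())
```

```text
226 -69.6 -125.7 94.1
228 -66.9 -125.8 93.8
230 -63.5 -126.5 94.6
232 -61.3 -126.0 94.5
234 -58.1 -126.5 93.3
[(176, -167, 1), (178, -165, 0), (180, -162, -1), (182, -147, 29), (184, -144, 30), (186, -141, 30), (188, -138, 29), (190, -135, 30), (192, -132, 31), (194, -124, 47), (196, -121, 46), (198, -118, 49), (200, -114, 51), (202, -112, 49), (204, -110, 49), (206, -106, 50), (208, -104, 50), (210, -101, 49), (212, -98, 49)]
[(176, -168, 0), (178, -166, -1), (180, -162, 0), (182, -159, 0), (184, -145, 29), (186, -142, 30), (188, -139, 29), (190, -136, 30), (192, -133, 29), (194, -125, 48), (196, -122, 47), (198, -118, 50), (200, -115, 50), (202, -113, 50), (204, -110, 50), (206, -107, 50), (208, -104, 49), (210, -102, 49), (212, -99, 49)]
press origin [598.02550644  45.02748884]
0 [ 496.2 -143. ] 249.09681321783955
0.3 [ 467.  -140.8] 197.01606686034586
0.6 [ 454.4 -139.9] 138.59166675390463
0.9 [ 459.5 -140.2] 79.04249055748386
0.92 [ 460.5 -140.3] 75.16395411102226
[ 500.09055067 -167.79327265  245.80917364] [ 491.51600569 -176.16589941  234.53545935] [ 504.81601975 -160.20093896  252.19472462] 36
[ 502.66661468 -118.78448185  246.38085905] [ 492.92179157 -131.12108346  235.81380564] [ 509.60876783 -109.24177887  252.13796149] 42
[ 501.40571651 -145.12153271  245.60319646] [ 491.51600569 -176.16589941  232.23037088] [ 509.60876783 -109.24177887  252.95052367] 130
```

The book is home: front at x -70, left edge at y 94, parallel and touching the fence. Now the lever.

Request:
move_arm([
  [0,0.5,-4,1.5,0],
  [0,1.5,-8,1.5,0],
  [0,2.3,-12,1.5,0],
  [0,3.2,-16,1.5,0],
  [0,3.2,-19.6,1.5,0],
])

```text
time: 13.95
eef_pos: [0.4943, -0.1455, 0.4662]
eef_rot: [0.04, 0.999, 0.001, -0.001]
ft_force: [-0.7, -0.4, 0.7]
gripper_width: 0.217
grip_force: 0.0
```

Request:
move_arm([
  [0,0,0,0,0],
  [0,0,0,0,0],
  [0,0,0,-0.8,0],
  [0,0,0,-1.4,0],
  [0,0,0,-1.8,0],
])

```text
time: 14.45
eef_pos: [0.4933, -0.142, 0.4492]
eef_rot: [0.039, 0.999, 0.001, -0.001]
ft_force: [-0.7, 0.3, -0.3]
gripper_width: 0.002
grip_force: 0.0
```

Request:
move_arm([
  [0,0,0,-0.5,0],
  [0,0,0,-1.0,0],
  [0,0,0,-1.5,0],
  [0,0,0,-1.9,0],
  [0,0,0,-2.2,0],
])

```text
time: 14.95
eef_pos: [0.4933, -0.1432, 0.4286]
eef_rot: [0.04, 0.999, 0.0, -0.001]
ft_force: [-2.5, 1.4, 7.2]
gripper_width: -0.0
grip_force: 3.5
```

Request:
move_arm([
  [0,-0.6,0,-1,0],
  [0,-1.25,0,-2,0],
  [0,-1.8,0,-3,0],
  [0,-2.25,0.1,-4,0],
  [0,-2.6,0.2,-5,0],
])

```text
time: 15.45
eef_pos: [0.4671, -0.1415, 0.3783]
eef_rot: [0.04, 0.999, -0.001, -0.0]
ft_force: [-3.7, -2.6, 6.3]
gripper_width: 0.005
grip_force: 3.3
```

Request:
move_arm([
  [0,-0.35,0,-1,0],
  [0,-0.65,0,-2,0],
  [0,-0.85,0,-3,0],
  [0,-1.05,0,-4,0],
  [0,-1.2,0.1,-5,0],
])

```text
time: 15.95
eef_pos: [0.4555, -0.1406, 0.328]
eef_rot: [0.04, 0.999, -0.001, 0.0]
ft_force: [-2.5, -2.8, 4.5]
gripper_width: 0.003
grip_force: 2.5
```

Request:
move_arm([
  [0,-0.1,0,-1,0],
  [0,-0.15,0,-2,0],
  [0,-0.1,0,-3,0],
  [0,0,0,-4,0],
  [0,0.1,0,-5,0],
])

```text
time: 16.45
eef_pos: [0.4569, -0.1407, 0.2781]
eef_rot: [0.04, 0.999, -0.001, 0.001]
ft_force: [-1.5, -1.9, 6.4]
gripper_width: 0.004
grip_force: 2.8
```

Request:
move_arm([
  [0,0.1,0,-0.5,0],
  [0,0.2,0,-1,0],
  [0,0.2,0,-1.2,0],
  [0,0.3,0,-1.4,0],
  [0,0.3,0,-1.4,0],
])

```text
time: 16.95
eef_pos: [0.46, -0.1409, 0.2643]
eef_rot: [0.04, 0.999, -0.001, 0.001]
ft_force: [-1.8, -3.8, 8.2]
gripper_width: 0.005
grip_force: 3.7
```

Run:
```python
from h import *
print(arm.get_obs()['eef_pos'].round(4),arm.get_obs()['ft_force'].round(1))
f=grab('scene');save(f,'s5.png');dump(f,'s5.pkl')
cv2.imwrite('pics/s5c.png',cv2.resize(f['frame'][130:300,150:360],None,fx=3.5,fy=3.5,interpolation=cv2.INTER_CUBIC)[...,::-1])
```

```text
[ 0.46   -0.1409  0.2643] [-1.8 -3.8  8.2]
```

View pics/s5c.png

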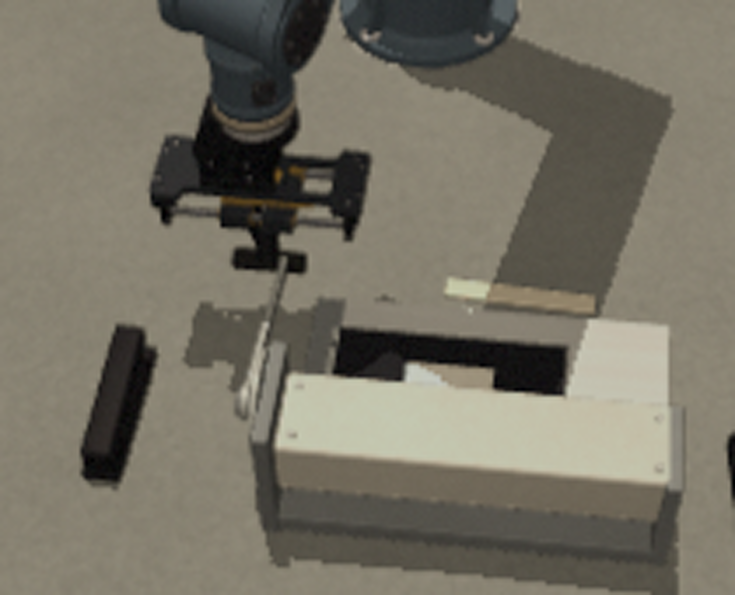

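The crop shows the fingers on the grip sleeve at (270,260), the lever nearly level, and the book home. The reading is about 0.88. I'll go the last few mm in small steps.

Request:
move_arm([
  [0,0,0,-0.1,0],
  [0,0,0,-0.2,0],
  [0,0,0,-0.2,0],
])

```text
time: 17.3
eef_pos: [0.4602, -0.1409, 0.2627]
eef_rot: [0.04, 0.999, -0.001, 0.001]
ft_force: [-2.2, -2.9, 7.3]
gripper_width: 0.006
grip_force: 4.0
```

Request:
move_arm([
  [0,0,0,-0.1,0],
  [0,0,0,-0.2,0],
  [0,0,0,-0.2,0],
])

```text
time: 17.6
eef_pos: [0.4603, -0.1409, 0.2608]
eef_rot: [0.04, 0.999, -0.001, 0.002]
ft_force: [-1.2, -1.9, 8.8]
gripper_width: 0.006
grip_force: 4.3
```

Request:
move_arm([
  [0,0,0,-0.1,0],
  [0,0,0,-0.2,0],
  [0,0,0,-0.2,0],
])

```text
time: 17.9
eef_pos: [0.4605, -0.1409, 0.2589]
eef_rot: [0.04, 0.999, -0.001, 0.002]
ft_force: [-1.6, -1.6, 9.1]
gripper_width: 0.003
grip_force: 4.7
```

Request:
move_arm([
  [0,0,0,-0.1,0],
  [0,0.05,0,-0.2,0],
  [0,0.05,0,-0.2,0],
  [0,0.05,0,-0.2,0],
])

```text
time: 18.3
eef_pos: [0.461, -0.1409, 0.257]
eef_rot: [0.04, 0.999, -0.001, 0.002]
ft_force: [0.0, -1.9, 9.8]
gripper_width: 0.005
grip_force: 4.9
```

Request:
move_arm([
  [0,0,0,-0.1,0],
  [0,0,0,-0.1,0],
  [0,0,0,-0.1,0],
])

```text
time: 18.6
eef_pos: [0.4611, -0.1409, 0.2561]
eef_rot: [0.04, 0.999, -0.001, 0.002]
ft_force: [-0.3, -1.8, 10.5]
gripper_width: 0.005
grip_force: 5.1
```

Request:
move_arm([
  [0,0,0,0,0],
  [0,0,0,0,0],
  [0,0,0,0,0],
  [0,0,0,0,0],
  [0,0,0,0,0],
])

```text
time: 19.1
eef_pos: [0.4611, -0.1409, 0.2561]
eef_rot: [0.04, 0.999, -0.001, 0.002]
ft_force: [-0.2, -1.1, 10.2]
gripper_width: 0.009
grip_force: 5.1
```

Run:
```python
from h import *
o=arm.get_obs();print(o['eef_pos'].round(4),o['ft_force'].round(1))
f=grab('scene');X=f['X']*1000;a=pickle.load(open('s5.pkl','rb'))
d=abs(a['frame'].astype(int)-f['frame']).sum(2)>90;d[:,:232]=0
v,u=np.where(d);print(d.sum(),(u.min(),u.max(),v.min(),v.max()) if len(u) else '')
def hz(X):
    m=(X[...,2]>50)&(X[...,2]<95)&(abs(X[...,1]+141)<45)&(X[...,0]<480)&(X[...,0]>440);m&=abs(X[...,1]+141)>20
    p=X[m];return len(p),np.percentile(p[:,2],[5,50,95]).round(1),np.median(p,0).round(1)
print(hz(a['X']*1000),hz(X))
```

```text
[ 0.4611 -0.1409  0.2561] [-0.2 -1.1 10.2]
574 (np.int64(232), np.int64(330), np.int64(6), np.int64(239))
(61, array([66.8, 78.6, 84.4]), array([ 461.7, -161.6,   78.6])) (60, array([61. , 70.9, 76.6]), array([ 464.5, -140.6,   70.9]))
```

```bash
python3 -c "
from station import arm
print(arm.close_job())"
```

```text
the job is handed in; nothing more can be done
None
```

The book is home against the back stop and the side fence. The arm is holding the lever down past the third click at about 0.92 rad, worked out from the arm's pose, with about 10 N. The job is handed in, and no result came back.

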